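# Set a scraping lane with an eccentric bolt and run the master block through to the rocker

### The arm

A 6-joint arm with a two-finger parallel gripper is mounted at the origin on the work surface. World frame = base frame: x ahead of the robot, y to its left, z up, the work surface at z = 0. Lengths are in mm, angles in rad, forces in N, time in s.
With the tool pointing down it reaches from about 300 to 775 mm from the base axis. Payload 14.6 kg.
Tool frame: the origin (TCP) lies at the centre of the arm's flange, where the gripper is bolted on; the fingertips stand 199 mm ahead of it and the grasp point (between the pads) lies 180 mm ahead of it; z points along the fingers, y is the line along which they close (so a half turn about z gives the same grasp; the last joint's range is limited). The gripper opens to 94 mm and grips with 3 to 60 N. Pads are 16 mm wide; open, the fingers measure 119 mm over their backs; the gripper's body (75 mm by 177 mm) begins 78 mm behind the grasp point.
Start: joints at [-1.394, 0.3, 1.521, -0, 1.321, -0.067], TCP at [132.759, -533.728, 404.646] pointing down, gripper open.
Joint ranges: [-3.03, 3.03], [-0.79, 2.21], [0.23, 2.52], [-1.04, 4.18], [0, 3.07], [-2.55, 2.55]. Speed limits (rad/s): [2.22, 2.22, 2.57, 3.14, 3.14, 3.14].

### API

Orientations are given as [roll, pitch, yaw] about the fixed x, y, z axes, in that order (R = Rz(yaw) Ry(pitch) Rx(roll)).
In Python, from cell import manip, optics, workorder gives the robot as it stands.
- The arm moves only by the tool step_arm, never from a script. Its argument "increments" is a list that holds one entry, the list of rows, each a list of 7 numbers: the turn, a rotation vector about the tool's x, y, z as a fraction of full scale, then the shift along the tool's x, y, z as a fraction of full scale, then the closure, from -1 (fully open) to 1 (shut). In form: [[[wx, wy, wz, tx, ty, tz, fingers], ...]]. A call has 1 to 5 rows; each row shifts and turns the commanded pose from where the row before left it, along the tool's axes as they then stand; what a row does not reach is not made up. Full scale, the value 1, is 40 mm for a shift and 45 degrees for a turn. A row lasts 1/10 s, in which the tool goes at most 50 mm and 8.59 degrees, less where a joint would pass 70% of its speed; a pose out of reach is approached as far as the arm can. A call with a number of a shift or a turn outside -1 to 1 is refused whole. A call with a gripper value outside its range is refused whole. The fingers move at their own pace and stop on an object; "newtons" is the grip in N (left out, the last holds). Time passes only in rows, so rows that do not move let the fingers close. It gives the time, the measured TCP pose, the force, the opening and the grip force at its end, in the units of the state.
- manip.read_state(): the state, without advancing time (a new reading comes with each control period).
- optics.camera(name): name is "scene" or "top"; returns a dict with "frame" (400x640x3 uint8, red, green, blue), "range_z" (400x640 float32, mm along the optical axis (not along the pixel's ray), 0 where there is no reading), "mtx" (3x3 intrinsics, pixels), "distortion" ([k1, k2, p1, p2, k3] as OpenCV has them; the pictures are not rectified), "cam_to_world" (4x4, takes a point from camera to world coordinates). Camera axes: x right, y down, z forward; pixel columns grow to the right and rows downward; lengths in mm; the calibration is good to about 2 mm. A picture is of the moment at which its call begins.
- workorder.sign_off(): hands the job in; it is judged then, once.
The state is a dict: "clock": time; "joints": joint angles; "qd": joint speeds; "effort": joint torques, N m; "eef_pos": TCP position; "eef_rot": TCP orientation; "wrist_force": force on the tool from outside, world axes, zero at the start; "moment": the same for the moment, N m; "finger_gap": finger opening in mm; "finger_force": force on a finger pad.
Only numpy, scipy, OpenCV 4.12 (cv2) and the standard library are available. Lean on these libraries where they do the work, as an engineer would, in place of code of your own. Each camera call takes 0.05 s, during which the arm holds its last target. There are 200 camera calls.

### The job

Stand the plaster master block between the rails at the open end of the lane, and turn the eccentric wing bolt until the sliding guide leaves the block only about 1 to 2 mm of play in all, so that it slides easily but does not rattle. Then slide the block along between the rails and out onto the rocker tray until its weight tips the tray, and leave it standing there with the guide still set; leave the round puck, the square mould and the brush alone.

Things in the scene. Friction and masses are not known exactly. Their poses are not given: they have to be found in the camera images.
- jig: Plywood bench jig, fixed. Origin on the table under the lane; x across the lane towards the bolt, y along it towards the tray, z up. Bed top z = 50 mm, x -55 to 135, y -130 to 75. The fixed aluminium fence (12 thick, 20 high above the bed, inner face x = -16) and the sliding guide opposite run y -90 to 70, with flared lead-ins at the open end (y -90 to -118). The rocker tray lies from y = 79.
- guide (a joint): Sliding guide's closing travel in m: 0 fully open (lane 44 mm wide, guide's inner face at jig x = +28 mm), up to 0.0150. The lane is 44 mm minus this wide, so 0.0140 just touches the 30 mm block, 0.0125 leaves 1.5 mm of play. Only the bolt moves it; starts about 3.2 to 6.2 mm closed.
- guide_face (a point): Middle of the guide's inner face (jig y = -10 mm, 11 mm above the bed); axes as the jig's.
- bolt (a joint): Turn of the eccentric wing bolt in rad, growing clockwise seen from above along its axis; 0 to 2.3, starts 0.5 to 0.95. Clockwise closes the lane, 6.5 mm per rad: 1.5 mm of play at 1.92, the block just touched at 2.15. Stiff (0.08 N m), stays where left.
- bolt_grip (a point): Grip point in the bolt's wing, on its axis (jig x 95, y -7, z 128 mm). z is the bolt's axis, pointing outward, 35 degrees from vertical towards the jig's -y; x runs along the wing and turns with it (along jig x at turn 0). The wing is 46 mm long, 14 thick (its y), from 27 mm below to 16 mm above this point along the axis, over an 18 mm radius collar.
- spout_tip (a point): Open end of a fixed 16 mm steel rinse spout (jig x 72, y 17, z 228 mm) that runs level along jig x above the bolt, from its post at x = 155, y = 17. It leaves no room for an upright gripper over the bolt; come along the bolt's tilted axis.
- tray (a joint): Tip angle of the aluminium rocker tray in rad: 0 level (it rests so when empty), 0.30 fully tipped, its far end down.
- tray_pivot (a point): Pivot of the rocker tray (jig x 0, y 125, z 28 mm), tips with the tray; x across, y to the far end, z up from its floor. The floor is 20 mm above the pivot (2 mm under the bed), y -46 to 68 mm, 71 mm wide between 11 mm lips, with a 22 mm high stop at the far end. It tips once the block's centre is some 5 to 25 mm past the pivot.
- block: Master block: plain off-white plaster block, 30 (x) by 60 (y) by 55 mm (z) high, about 0.12 kg, standing loose on the table at the start. Origin at the centre of its underside. In the lane its 60 mm side lies along the lane.
- puck: Bystander: round clay-coloured puck, 70 mm across, 35 mm high. Origin at the centre of its underside.
- mould: Bystander: square plaster mould, 90 by 70 by 30 mm high, round hollow on top. Origin at the centre of its underside.
- brush: Bystander: brush lying flat, 200 mm long along its x, 20 mm high. Origin at its middle, on the table.
Not all that is in view belongs to the job. Leave any black, purple or yellow look-alike of the block alone.

How it is judged (in metres and radians):
On the way, in this order (a step that is already met when the one before it is completed fails the run):
1. the block stands on the bed between the rails in the first half of the lane, and the guide leaves it 0.3 to 3 mm of play (x of block in the frame of jig between -0.012 and 0.012 m and z of block in the frame of jig between 0.045 and 0.056 m and angle between block's own z axis and vertical below 0.12 rad and y of block in the frame of jig between -0.11 and 0.01 m and value of joint guide between 0.011 and 0.0137 m), for 0.3 s.
2. the block, still standing on the bed between the rails, has slid on to the second half of the lane with the play still right (x of block in the frame of jig between -0.012 and 0.012 m and z of block in the frame of jig between 0.045 and 0.056 m and angle between block's own z axis and vertical below 0.12 rad and y of block in the frame of jig between 0.015 and 0.075 m and value of joint guide between 0.011 and 0.0137 m), for 0.05 s.
At the end, for the whole second after the job is handed in: The block stands at rest on the tray's floor past the pivot (upright on the tray within about 8 degrees), the tray is tipped more than 0.22 rad, and the guide still leaves 0.3 to 3 mm of play for the 30 mm block (travel 0.0110 to 0.0137) (value of joint tray above 0.22 rad and y of block in the frame of tray_pivot between 0 and 0.05 m and x of block in the frame of tray_pivot between -0.025 and 0.025 m and z of block in the frame of tray_pivot between 0.014 and 0.026 m and angle between the z axis of block and the z axis of tray_pivot, either way round below 0.15 rad and linear speed of block below 0.02 m/s and value of joint guide between 0.011 and 0.0137 m); the robot touches nothing.
It fails at once if the puck is moved more than 20 mm (distance of puck from where it was at the start of the episode above 0.02 m).
It fails at once if the mould is moved more than 20 mm (distance of mould from where it was at the start of the episode above 0.02 m).
It fails at once if the brush is moved more than 20 mm (distance of brush from where it was at the start of the episode above 0.02 m).
It also fails if it takes over 72 s, if anything falls off the work surface, if the arm or the gripper's body presses on something with over 40 N, if the wrist force passes 120 N, or if a joint passes its speed limit or range.

## Working session

There is one attempt and no reset: what is moved stays moved. The work goes in short steps, Python scripts to look and compute and a tool call to move; the robot and the scene stay as the last step left them, time stands still between calls to the robot, and variables do not carry over. Pictures are saved under pics/ and viewed, at most 10 in all, crops included, and the job is handed in when it is done.

Besides the shell and the picture viewer there is one more tool, called after "Emit:" as a command line: name --argument value ..., lists and objects as JSON in quotes. step_arm: Moves the arm, as the interface text tells. Its arguments: {"type":"object","properties":{"increments":{"type":"array","items":{"type":"array","items":{"type":"array","items":{"type":"number"}}}},"newtons":{"type":"number"}},"required":["increments"]}

```bash
ls; mkdir -p pics; cat > h.py <<'E'
import numpy as np, cv2
from cell import manip, optics, workorder
def cam(n):
    c=optics.camera(n); return c
def world(c,u,v,z=None):
    p=cv2.undistortPoints(np.array([[[u,v]]],float),np.array(c["mtx"]),np.array(c["distortion"]))[0,0]
    T=np.array(c["cam_to_world"]); d=np.array([p[0],p[1],1.])
    if z is None:
        w=np.median([x for x in c["range_z"][int(v)-1:int(v)+2,int(u)-1:int(u)+2].ravel() if x>0])
        return T[:3,:3]@(d*w)+T[:3,3]
    r=T[:3,:3]@d; return T[:3,3]+r*(z-T[2,3])/r[2]
E
python3 - <<'E'
from h import *
import pickle
print(manip.read_state())
for n in("scene","top"):
    c=cam(n); pickle.dump(c,open(n+".pkl","wb"))
    cv2.imwrite(f"pics/{n}0.png",c["frame"][:,:,::-1]); print(np.array(c["cam_to_world"]).round(3).tolist(), np.array(c["mtx"]).tolist())
E
```

```text
pics
{'clock': 0.0, 'joints': array([-1.39362538e+00,  3.00500354e-01,  1.52157492e+00,  1.88865695e-05,
        1.32072920e+00, -6.65637864e-02]), 'qd': array([ 0.00162943,  0.00030317, -0.0006792 ,  0.00157964, -0.00107636,
        0.00075116]), 'effort': array([ 1.36013603e-05, -5.31809449e+01, -3.52735555e+01,  7.08349259e-02,
        2.43481679e-02, -7.48760294e-05]), 'eef_pos': array([ 132.74356417, -533.71186071,  404.07275316]), 'eef_rot': array([-3.14038473e+00, -9.88570326e-05,  2.43729988e-01]), 'wrist_force': array([-1.26014297, -0.38227425, -0.30403917]), 'moment': array([-0.03404647,  0.00580642, -0.02643039]), 'finger_force': 0.0, 'finger_gap': 94.12863638672236}
[[-0.779, 0.529, -0.337, 850.708], [0.627, 0.656, -0.421, 448.998], [-0.002, -0.539, -0.842, 1030.949], [0.0, 0.0, 0.0, 1.0]] [[383.94146250259274, 0.0, 320.01624237230783], [0.0, 383.94146250259274, 201.9433126497967], [0.0, 0.0, 1.0]]
[[-0.004, -0.996, 0.092, 414.99], [-1.0, 0.006, 0.021, -19.762], [-0.022, -0.092, -0.995, 1067.984], [0.0, 0.0, 0.0, 1.0]] [[362.5607097742303, 0.0, 318.11462349398727], [0.0, 362.5607097742303, 197.84415562790784], [0.0, 0.0, 1.0]]
```

View pics/scene0.png

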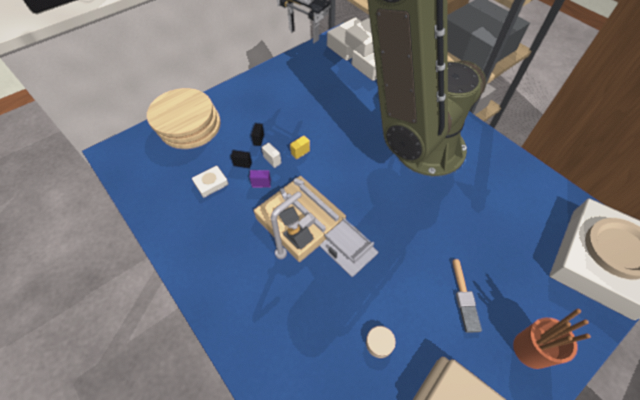

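View pics/top0.png

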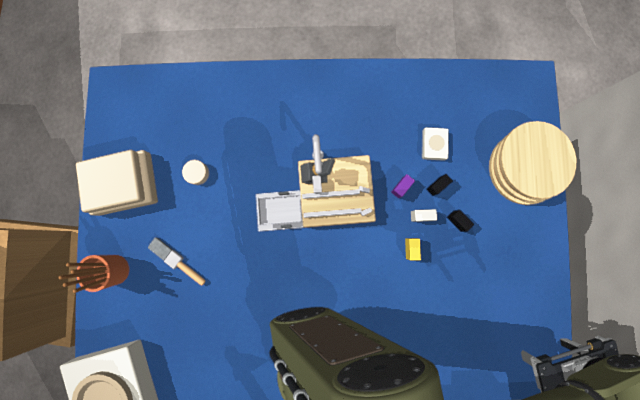

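The top view shows the jig at about (335,190), with its tray on the left at (280,211) and its open lane end on the right at (372,205). The white block is at (424,215). The purple, black and yellow look-alikes stand around it, with the mould at (436,143). I'll enlarge this area.

```bash
python3 - <<'E'
from h import *
import pickle
c=pickle.load(open("top.pkl","rb"))
f=c["frame"][125:265,250:490,::-1]
cv2.imwrite("pics/crop1.png",cv2.resize(f,None,fx=3.3,fy=3.3,interpolation=cv2.INTER_CUBIC))
E
```

```text
(no output)
```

View pics/crop1.png

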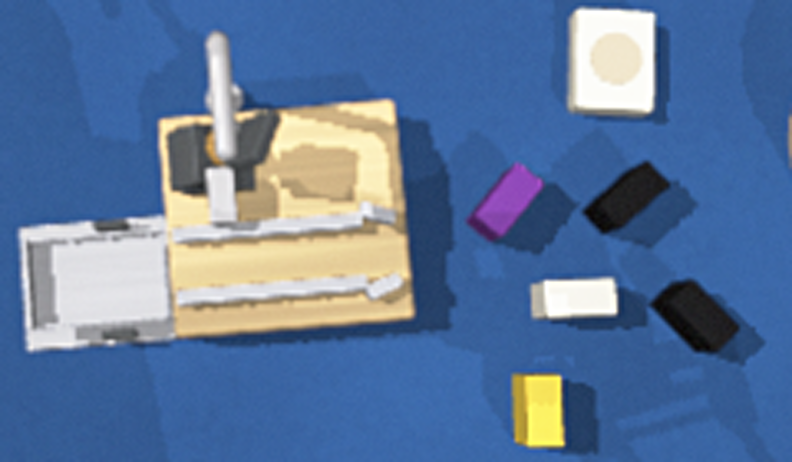

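The bed corners in the crop are at (160,118), (393,99), (413,317) and (175,337). The block's top face spans about (545–617, 279–317), and the tray is at (20–172, 220–350).

```bash
cat >> h.py <<'E'
def cloud(c):
    h,w=c["range_z"].shape; v,u=np.mgrid[:h,:w]
    p=cv2.undistortPoints(np.stack([u,v],-1).reshape(-1,1,2).astype(float),np.array(c["mtx"]),np.array(c["distortion"]))[:,0]
    P=np.c_[p,np.ones(len(p))]*c["range_z"].reshape(-1,1); T=np.array(c["cam_to_world"])
    return (P@T[:3,:3].T+T[:3,3]).reshape(h,w,3)
E
python3 - <<'E'
from h import *
import pickle
c=pickle.load(open("top.pkl","rb")); s=pickle.load(open("scene.pkl","rb"))
J=np.array([[135,75],[135,-130],[-55,-130],[-55,75]],float)
W=np.array([world(c,250+a/3.3,125+b/3.3,50)[:2] for a,b in [(160,118),(393,99),(413,317),(175,337)]])
Jc=J-J.mean(0);Wc=W-W.mean(0)
th=np.arctan2((Jc[:,0]*Wc[:,1]-Jc[:,1]*Wc[:,0]).sum(),(Jc*Wc).sum())
R=np.array([[np.cos(th),-np.sin(th)],[np.sin(th),np.cos(th)]]); t=W.mean(0)-R@J.mean(0)
print("W",W.round(1).tolist(),"th",th,"t",t,"res",(W-(J@R.T+t)).round(1).tolist())
for n,k in(("top",c),("scene",s)):
    P=cloud(k); f=k["frame"].astype(int)
    # block top: white-ish near, z 45..62
    d=np.hypot(P[...,0]-world(c,424,215,55)[0],P[...,1]-world(c,424,215,55)[1])
    m=(d<55)&(P[...,2]>48)&(P[...,2]<63)&(f.min(-1)>140)
    q=P[m]; print(n,"block",m.sum(),q.mean(0),cv2.minAreaRect(q[:,:2].astype(np.float32)))
    # bed
    L=(P[...,:2]-t)@R
    m=(P[...,2]>46)&(P[...,2]<54)&(abs(L[...,0]-40)<110)&(abs(L[...,1]+27)<115)&(f[...,0]-f[...,2]>25)
    q=P[m]; print("bed z",np.median(q[:,2]),"jig ext",np.percentile(L[m],[0.5,99.5],axis=0).round(1).tolist(), cv2.minAreaRect(q[:,:2].astype(np.float32)))
    m=(abs(L[...,0])<30)&(L[...,1]>95)&(L[...,1]<180)
    print("tray z",np.median(P[m][:,2]))
    # neighbours heights
for n,(u,v) in dict(purple=(507,200),blk1=(627,195),blk2=(697,315),yellow=(545,410),mould=(612,60)).items(): print(n,world(c,250+u/3.3,125+v/3.3).round())
E
```

```text
W [[616.1, 57.8], [631.2, -143.6], [443.2, -157.3], [427.2, 44.8]] th 0.074196977037076 t [487.51372646 -25.11673597] res [[-0.5, -1.9], [-0.5, 1.1], [0.9, 1.5], [0.1, -0.8]]
top block 231 [ 460.31172354 -297.44231653   54.28662102] ((460.31732177734375, -298.7281799316406), (29.435270309448242, 61.68621063232422), 2.72733211517334)
bed z 49.61045252951686 jig ext [[-52.1, -128.2], [134.1, 73.2]] ((530.7747802734375, -49.322425842285156), (188.81227111816406, 203.64878845214844), 4.306462287902832)
tray z 47.623898492120134
scene block 146 [ 461.81425674 -299.07596983   55.68445017] ((461.4027404785156, -301.07025146484375), (30.52667808532715, 60.6114616394043), 2.1622700691223145)
bed z 50.84961494029295 jig ext [[-51.1, -128.7], [135.5, 73.8]] ((531.4151000976562, -50.876220703125), (189.20608520507812, 206.52748107910156), 4.651923656463623)
tray z 48.85251452201271
purple [ 542. -239.   54.]
blk1 [ 546. -342.   56.]
blk2 [ 443. -399.   55.]
yellow [ 364. -267.   54.]
mould [ 670. -341.   30.]
```

```bash
cat >> h.py <<'E'
from scipy.spatial.transform import Rotation as Ro
TH=0.076; T0=np.array([488.3,-25.6,0]); RJ=Ro.from_euler("z",TH)
def jw(p): return RJ.apply(p)+T0           # jig -> world
def down(yaw): return Ro.from_euler("xyz",[np.pi,0,yaw])
S35,C35=np.sin(np.radians(35)),np.cos(np.radians(35)); AX=np.array([0,-S35,C35])
def boltR(a,sgn=1):
    y=sgn*(np.cos(a)*np.array([0,C35,S35])+np.sin(a)*np.array([1,0,0])); z=-AX
    return RJ*Ro.from_matrix(np.c_[np.cross(y,z),y,z])
def delta(grasp,R,cur=None):
    "turn (fraction) and then shift (fraction, in the axes after the turn) to put grasp point there"
    if cur is None:
        s=manip.read_state(); cur=(s["eef_pos"],Ro.from_euler("xyz",s["eef_rot"]))
    pos=np.array(grasp)-180*R.as_matrix()[:,2]
    rv=(cur[1].inv()*R).as_rotvec()/np.radians(45)
    print("turn",rv.round(3),"rows",np.linalg.norm(rv)*45/8.59," shift",(R.inv().apply(pos-cur[0])/40).round(3)," tcp",pos.round(1))
    return pos,R
def wrist(pos,R,g=1.9):
    j1=np.arctan2((pos-80*R.as_matrix()[:,2])[1],(pos-80*R.as_matrix()[:,2])[0])
    M=(Ro.from_euler("z",j1)*Ro.from_euler("y",g)).inv()*R
    a,b,c=M.as_euler("ZYZ"); print("j1 %.2f j4 %.2f j5 %.2f j6 %.2f"%(j1,a,b,(c-np.pi/2+np.pi)%(2*np.pi)-np.pi))
E
python3 - <<'E'
from h import *
import pickle
for n in("top","scene"):
    k=pickle.load(open(n+".pkl","rb")); P=cloud(k); L=RJ.inv().apply((P-T0).reshape(-1,3))
    m=(abs(L[:,2]-70)<5)&(abs(L[:,1]+10)<70)&(L[:,0]>-40)&(L[:,0]<45)
    q=L[m]; g=q[q[:,0]>2]; f=q[q[:,0]<2]
    print(n,"guide x",np.percentile(g[:,0],[2,10,50,90,98]).round(1),"fence",np.percentile(f[:,0],[2,10,50,90,98]).round(1))
    r=L-np.array([95,-7,128]); al=r@AX; wx=r[:,0]; wy=r@np.array([0,C35,S35])
    m=(al>-22)&(al<20)&(np.hypot(wx,wy)<27)
    w=np.c_[wx,wy][m]; 
    if m.sum()>4: print("wing",m.sum(),w.mean(0).round(1),al[m].max(),cv2.minAreaRect(w.astype(np.float32)),w.round()[al[m]>10].tolist()[:60])
for a in(.5,.7,1.92):
  for s in(1,-1):
    R=boltR(a,s); pos=jw([95,-7,128]+8*AX)-180*R.as_matrix()[:,2]; print(a,s,pos.round()); wrist(pos,R)
print("check start"); wrist(np.array([132.8,-533.7,404]),down(.2437),1.821)
c=pickle.load(open("top.pkl","rb")); print("black2 corner",world(c,250+652/3.3,125+292/3.3,55))
delta([460.8,-299.5,110],down(.043))
E
```

```text
top guide x [25.8 26.5 31.5 36.1 37.4] fence [-26.8 -25.9 -20.9 -16.1 -15.1]
wing 183 [-0.4  4.9] 17.936612272130414 ((1.0957260131835938, 1.2791671752929688), (14.810087203979492, 47.058372497558594), 58.68384552001953) [[21.0, -3.0], [21.0, -5.0], [21.0, -8.0], [18.0, -1.0], [18.0, -3.0], [18.0, -7.0], [19.0, -12.0], [16.0, 0.0], [16.0, -1.0], [16.0, -4.0], [15.0, -6.0], [15.0, -9.0], [16.0, -14.0], [13.0, 2.0], [13.0, 0.0], [12.0, -3.0], [13.0, -7.0], [13.0, -10.0], [14.0, -15.0], [11.0, 1.0], [10.0, -1.0], [10.0, -4.0], [10.0, -6.0], [10.0, -9.0], [8.0, 4.0], [7.0, 3.0], [7.0, 2.0], [8.0, -4.0], [8.0, -6.0], [8.0, -10.0], [5.0, 6.0], [5.0, 5.0], [5.0, 3.0], [5.0, -0.0], [5.0, -4.0], [5.0, -5.0], [3.0, 7.0], [2.0, 8.0], [1.0, 6.0], [2.0, 0.0], [2.0, -2.0], [2.0, -5.0], [-0.0, 8.0], [-1.0, 8.0], [-0.0, 2.0], [-1.0, 1.0], [-1.0, -1.0], [-0.0, -6.0], [-3.0, 9.0], [-3.0, 8.0], [-4.0, 6.0], [-3.0, 2.0], [-4.0, -0.0], [-7.0, 12.0], [-6.0, 8.0], [-6.0, 6.0], [-6.0, 3.0], [-6.0, -2.0], [-8.0, 14.0], [-8.0, 12.0]]
scene guide x [23.3 24.3 29.6 34.9 36.2] fence [-30.4 -28.1 -22.5 -17.7 -17.
[... 838 characters left out ...]
, 2.0], [3.0, 4.0], [1.0, 7.0], [-1.0, 8.0], [-2.0, 11.0], [16.0, -7.0], [15.0, -2.0], [12.0, -1.0], [11.0, 1.0], [9.0, 3.0]]
0.5 1 [ 592. -133.  282.]
j1 -0.29 j4 0.57 j5 1.50 j6 -1.55
0.5 -1 [ 592. -133.  282.]
j1 -0.29 j4 0.57 j5 1.50 j6 1.59
0.7 1 [ 592. -133.  282.]
j1 -0.29 j4 0.57 j5 1.50 j6 -1.35
0.7 -1 [ 592. -133.  282.]
j1 -0.29 j4 0.57 j5 1.50 j6 1.79
1.92 1 [ 592. -133.  282.]
j1 -0.29 j4 0.57 j5 1.50 j6 -0.13
1.92 -1 [ 592. -133.  282.]
j1 -0.29 j4 0.57 j5 1.50 j6 3.01
check start
j1 -1.33 j4 0.00 j5 1.32 j6 0.00
black2 corner [ 462.86544073 -360.60614619   55.        ]
turn [-0.001  0.     0.256] rows 1.3392703515385185  shift [ 8.445 -5.497  2.854]  tcp [ 460.8 -299.5  290. ]
```

The wing reads as a bolt turn of about 0.55. That puts the guide face at about x 24.4, which matches the depth data. Now I'll go above the block.

Emit:
step_arm --increments '[[[0,0,0.128,0,0,0,-0.62],[0,0,0.128,0,0,0,-0.62],[0,0,0,0.845,-0.55,0.15,-0.62],[0,0,0,0.845,-0.55,0.15,-0.62],[0,0,0,0.845,-0.55,0.15,-0.62]]]' --newtons 25

```text
clock: 0.6
eef_pos: [232.1, -462.5, 386.1]
eef_rot: [-3.141, 0.0, 0.042]
wrist_force: [0.9, -0.9, 0.1]
finger_gap: 76.0
finger_force: 0.0
```

Emit:
step_arm --increments '[[[0,0,0,0.845,-0.55,0.15,-0.62],[0,0,0,0.845,-0.55,0.15,-0.62],[0,0,0,0.845,-0.55,0.15,-0.62],[0,0,0,0.845,-0.55,0.15,-0.62],[0,0,0,0.845,-0.55,0.15,-0.62]]]'

```text
clock: 1.1
eef_pos: [396.5, -345.1, 356.3]
eef_rot: [-3.141, 0.0, 0.043]
wrist_force: [0.1, -0.8, -0.4]
finger_gap: 76.0
finger_force: 0.0
```

Emit:
step_arm --increments '[[[0,0,0,0.845,-0.55,0.5,-0.62],[0,0,0,0.845,-0.55,0.5,-0.62],[0,0,0,0,0,0.5,-0.62],[0,0,0,0,0,0.15,-0.62],[0,0,0,0,0,0,-0.62]]]'

```text
clock: 1.6
eef_pos: [460.7, -299.7, 290.0]
eef_rot: [-3.14, 0.002, 0.042]
wrist_force: [-0.3, 0.5, 0.7]
finger_gap: 76.1
finger_force: 0.0
```

```bash
python3 - <<'E'
from h import *
s=manip.read_state(); print(s["clock"],s["joints"],s["eef_pos"],s["eef_rot"],s["finger_gap"])
delta([460.8,-299.5,42],down(.043))
c=cam("top"); cv2.imwrite("pics/top1.png",cv2.resize(c["frame"][150:290,340:520,::-1],None,fx=4,fy=4))
P=cloud(c); f=c["frame"].astype(int); d=np.hypot(P[...,0]-461,P[...,1]+299)
m=(d<60)&(P[...,2]>48)&(P[...,2]<63)&(f.min(-1)>140); print(m.sum(),cv2.minAreaRect(P[m][:,:2].astype(np.float32)))
c=cam("scene"); cv2.imwrite("pics/scene1.png",cv2.resize(c["frame"][90:240,180:380,::-1],None,fx=4,fy=4))
E
```

```text
1.6 [-6.43374853e-01  4.20483434e-01  1.64122735e+00 -8.03839064e-05
  1.08178599e+00  8.85023985e-01] [ 460.70904305 -299.70157206  289.97793147] [-3.14044169e+00  1.51854733e-03  4.24361904e-02] 76.07805564277034
turn [-0.001  0.002 -0.001] rows 0.013255734143202216  shift [ 0.002 -0.005  1.699]  tcp [ 460.8 -299.5  222. ]
0 ((0.0, 0.0), (0.0, 0.0), 0.0)
```

View pics/scene1.png

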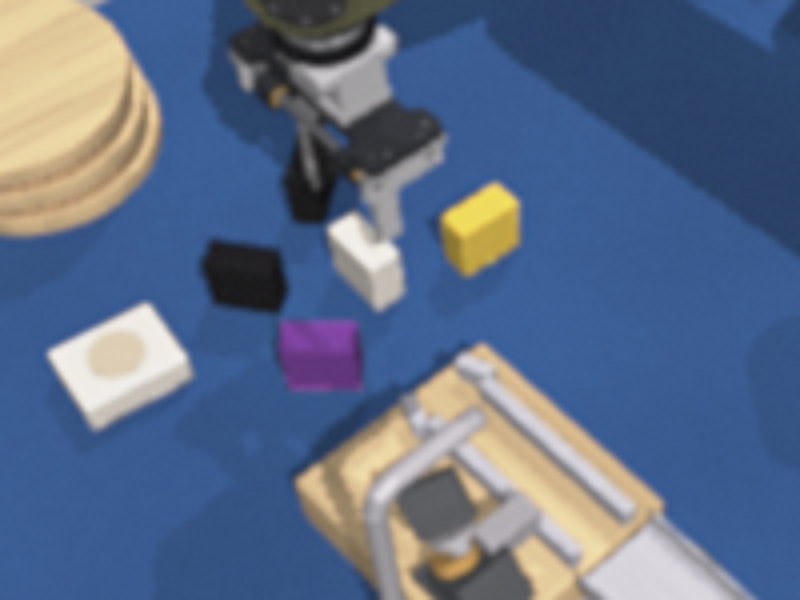

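The fingers at crop (310,165) and (385,205) straddle the white block at (365,260) along its long side. The black block behind stays clear. Descending to grip.

Emit:
step_arm --increments '[[[0,0,0,0,0,0.6,-0.62],[0,0,0,0,0,0.6,-0.62],[0,0,0,0,0,0.4,-0.62],[0,0,0,0,0,0.1,-0.62],[0,0,0,0,0,0,-0.2]]]' --newtons 20

```text
clock: 2.2
eef_pos: [460.9, -300.0, 223.3]
eef_rot: [3.141, -0.0, 0.042]
wrist_force: [-0.3, -0.2, 1.0]
finger_gap: 70.9
finger_force: 0.0
```

Emit:
step_arm --increments '[[[0,0,0,0,0,0,1],[0,0,0,0,0,0,1],[0,0,0,0,0,0,1],[0,0,0,0,0,0,1],[0,0,0,0,0,0,1]]]'

```text
clock: 2.7
eef_pos: [461.2, -299.7, 224.0]
eef_rot: [3.14, -0.001, 0.043]
wrist_force: [-1.3, 0.1, 6.6]
finger_gap: 60.2
finger_force: 20.0
```

Emit:
step_arm --increments '[[[0,0,0,0,0,-0.5,1],[0,0,0,0,0,-1,1],[0,0,0,0,0,-1,1],[0,0,0,0,0,-0.5,1],[0,0,0.042,0,0,0,1]]]'

```text
clock: 3.2
eef_pos: [461.2, -299.6, 346.6]
eef_rot: [3.138, -0.005, 0.01]
wrist_force: [-0.7, -1.4, -1.5]
finger_gap: 59.5
finger_force: 20.0
```

```bash
python3 - <<'E'
from h import *
# block at y=-50, bottom 15 mm above the bed (grasp point 42 above underside)
print(manip.read_state()["eef_rot"])
delta(jw([3,-50,50+15+42]),down(TH))
E
```

```text
[ 3.13787883 -0.00486775  0.00969523]
turn [ 0.005 -0.006 -0.084] rows 0.44419745151954015  shift [ 1.27  -5.528  1.489]  tcp [495.1 -75.2 287. ]
```

Emit:
step_arm --increments '[[[0,0,-0.084,0,0,0,1],[0,0,0,0.18,-0.79,0,1],[0,0,0,0.18,-0.79,0,1],[0,0,0,0.18,-0.79,0,1],[0,0,0,0.18,-0.79,0,1]]]'

```text
clock: 3.7
eef_pos: [480.1, -170.0, 343.1]
eef_rot: [3.141, -0.001, 0.075]
wrist_force: [0.0, -0.2, -0.8]
finger_gap: 59.8
finger_force: 20.0
```

Emit:
step_arm --increments '[[[0,0,0,0.18,-0.79,0,1],[0,0,0,0.18,-0.79,0,1],[0,0,0,0.19,-0.79,0,1],[0,0,0,0,0,0.3,1],[0,0,0,0,0,0,1]]]'

```text
clock: 4.2
eef_pos: [494.7, -74.8, 329.6]
eef_rot: [-3.141, 0.002, 0.077]
wrist_force: [-0.4, -0.4, -2.0]
finger_gap: 60.3
finger_force: 20.0
```

```bash
python3 - <<'E'
from h import *
s=manip.read_state(); print(s["eef_pos"],s["eef_rot"],s["finger_gap"])
delta(jw([3,-50,50+43.5]),down(TH))
c=cam("top"); cv2.imwrite("pics/top2.png",cv2.resize(c["frame"][130:270,290:420,::-1],None,fx=4,fy=4))
c=cam("scene"); cv2.imwrite("pics/scene2.png",cv2.resize(c["frame"][140:280,220:400,::-1],None,fx=4.2,fy=4.2,interpolation=cv2.INTER_CUBIC))
E
```

```text
[494.69649808 -74.76265776 329.6299382 ] [-3.14122083e+00  1.68046695e-03  7.70864006e-02] 60.32415067389502
turn [-0.     0.002  0.001] rows 0.013574523461370383  shift [0.009 0.012 1.403]  tcp [495.1 -75.2 273.5]
```

View pics/scene2.png

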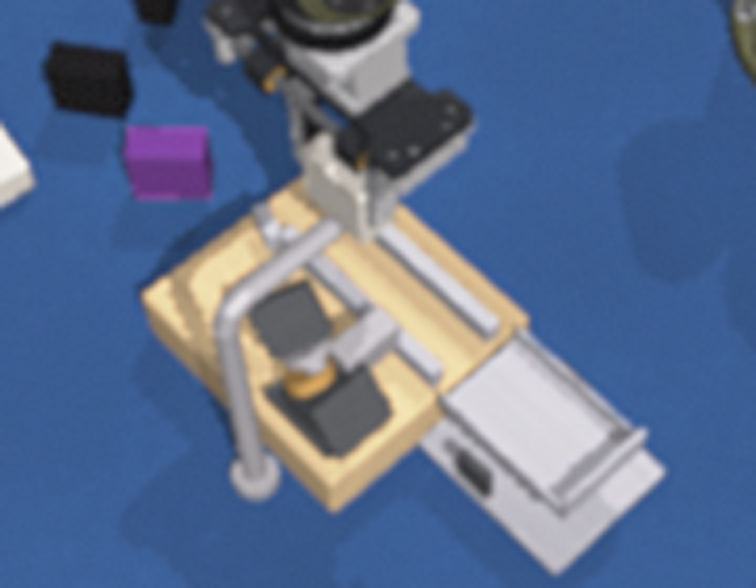

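The block hangs at crop (345,195), over the lane between the guide at (340,270) and the fence at (440,270). Lowering it.

Emit:
step_arm --increments '[[[0,0,0,0,0,0.5,1],[0,0,0,0.01,0.01,0.4,1],[0,0,0,0,0,0.2,1],[0,0,0,0,0,0.1,1],[0,0,0,0,0,0.1,1]]]'

```text
clock: 4.8
eef_pos: [495.5, -75.9, 279.0]
eef_rot: [3.141, -0.001, 0.075]
wrist_force: [0.3, 0.0, -2.1]
finger_gap: 60.0
finger_force: 20.0
```

Emit:
step_arm --increments '[[[0,0,0,0,0,0.04,1],[0,0,0,0,0,0.04,1],[0,0,0,0,0,0,1]]]'

```text
clock: 5.1
eef_pos: [495.4, -75.5, 275.6]
eef_rot: [3.141, -0.0, 0.076]
wrist_force: [-0.9, 0.0, -0.3]
finger_gap: 59.5
finger_force: 20.0
```

Emit:
step_arm --increments '[[[0,0,0,0,0,0.03,1],[0,0,0,0,0,0.03,1],[0,0,0,0,0,0,1]]]'

```text
clock: 5.4
eef_pos: [495.5, -75.4, 273.9]
eef_rot: [3.141, -0.001, 0.076]
wrist_force: [-4.4, 0.9, 9.6]
finger_gap: 59.7
finger_force: 20.0
```

Emit:
step_arm --increments '[[[0,0,0,0,0,0,-0.5],[0,0,0,0,0,0,-0.62],[0,0,0,0,0,0,-0.62],[0,0,0,0,0,-0.5,-0.62],[0,0,0,0,0,-1,-0.62]]]'

```text
clock: 5.9
eef_pos: [495.0, -75.4, 331.5]
eef_rot: [-3.14, 0.005, 0.076]
wrist_force: [-0.2, -0.2, -0.1]
finger_gap: 76.0
finger_force: 0.0
```

Emit:
step_arm --increments '[[[0,0,0,0,0,-1,-0.62],[0,0,0,0,0,-0.5,-0.3],[0,0,0,0,0,0,-0.3]]]'

```text
clock: 6.2
eef_pos: [495.5, -75.5, 395.8]
eef_rot: [3.14, -0.005, 0.076]
wrist_force: [-0.4, -0.1, -1.2]
finger_gap: 63.6
finger_force: 0.0
```

```bash
python3 - <<'E'
from h import *
import pickle
s=manip.read_state(); print(s["clock"],s["eef_pos"],s["eef_rot"],s["finger_gap"])
c=cam("top"); P=cloud(c); L=RJ.inv().apply((P-T0).reshape(-1,3)).reshape(P.shape)
m=(abs(L[...,2]-105)<6)&(abs(L[...,0])<30)&(abs(L[...,1]+50)<60)&(c["frame"].min(-1)>120)
print("block top",m.sum(), cv2.minAreaRect(L[m][:,:2].astype(np.float32)) if m.sum()>5 else 0, np.median(L[m][:,2]) if m.sum() else 0)
c=cam("scene"); P=cloud(c); L=RJ.inv().apply((P-T0).reshape(-1,3)).reshape(P.shape)
m=(abs(L[...,2]-105)<6)&(abs(L[...,0])<30)&(abs(L[...,1]+50)<60)&(c["frame"].min(-1)>120)
print("block top",m.sum(), cv2.minAreaRect(L[m][:,:2].astype(np.float32)) if m.sum()>5 else 0, np.median(L[m][:,2]) if m.sum() else 0)
cur=(s["eef_pos"],Ro.from_euler("xyz",s["eef_rot"]))
G=jw([95,-7,128]+108*AX); R=boltR(.546)
pos,_=delta(G,R); wrist(pos,R)
# shift first in current axes
print("shift first",(cur[1].inv().apply(pos-cur[0])/40).round(2))
E
```

```text
6.2 [495.51659409 -75.45142155 395.7564802 ] [ 3.14013831 -0.00477736  0.07576946] 63.61257383078511
block top 5 0 103.32671633572942
block top 180 ((0.5485734939575195, -51.57041931152344), (30.609912872314453, 62.37230682373047), 0.2793113887310028) 105.74008002855321
turn [ 0.279  1.    -3.173] rows 17.48814933109776  shift [-3.47  -1.291 -1.168]  tcp [ 596.1 -190.1  363.9]
j1 -0.37 j4 0.54 j5 1.54 j6 -1.58
shift first [2.29 3.05 0.81]
```

The block stands upright at jig (0.5, -52), with its top at 105. Moving to the bolt approach pose.

Emit:
step_arm --increments '[[[0,0,0,0.57,0.76,0.1,-0.3],[0,0,0,0.57,0.76,0.1,-0.3],[0,0,0,0.57,0.76,0.1,-0.3],[0,0,0,0.57,0.76,0.1,-0.3],[0.0155,0.0556,-0.1763,0,0,0,-0.3]]]'

```text
clock: 6.8
eef_pos: [597.1, -192.6, 372.6]
eef_rot: [-3.13, -0.04, 0.212]
wrist_force: [-0.7, -0.2, -0.4]
finger_gap: 61.1
finger_force: 0.0
```

Emit:
step_arm --increments '[[[0.0155,0.0556,-0.1763,0,0,0,-0.3],[0.0155,0.0556,-0.1763,0,0,0,-0.3],[0.0155,0.0556,-0.1763,0,0,0,-0.3],[0.0155,0.0556,-0.1763,0,0,0,-0.3],[0.0155,0.0556,-0.1763,0,0,0,-0.3]]]'

```text
clock: 7.3
eef_pos: [595.5, -189.8, 374.8]
eef_rot: [3.104, -0.262, 0.922]
wrist_force: [-0.3, 0.1, 1.2]
finger_gap: 61.2
finger_force: 0.0
```

Emit:
step_arm --increments '[[[0.0155,0.0556,-0.1763,0,0,0,-0.3],[0.0155,0.0556,-0.1763,0,0,0,-0.3],[0.0155,0.0556,-0.1763,0,0,0,-0.3],[0.0155,0.0556,-0.1763,0,0,0,-0.3],[0.0155,0.0556,-0.1763,0,0,0,-0.3]]]'

```text
clock: 7.8
eef_pos: [595.5, -189.8, 374.8]
eef_rot: [2.913, -0.393, 1.678]
wrist_force: [-0.5, 0.9, 0.9]
finger_gap: 60.9
finger_force: 0.0
```

Emit:
step_arm --increments '[[[0.0155,0.0556,-0.1763,0,0,0,-0.3],[0.0155,0.0556,-0.1763,0,0,0,-0.3],[0.0155,0.0556,-0.1763,0,0,0,-0.3],[0.0155,0.0556,-0.1763,0,0,0,-0.3],[0.0155,0.0556,-0.1763,0,0,0,-0.3]]]'

```text
clock: 8.3
eef_pos: [595.5, -189.9, 374.7]
eef_rot: [2.675, -0.361, 2.461]
wrist_force: [0.9, 0.6, -0.5]
finger_gap: 61.0
finger_force: 0.0
```

Emit:
step_arm --increments '[[[0.0155,0.0556,-0.1763,0,0,0,-0.3],[0.0155,0.0556,-0.1763,0,0,0,-0.3],[0,0,0,0,0,0,-0.3]]]'

```text
clock: 8.6
eef_pos: [595.6, -189.9, 374.9]
eef_rot: [2.601, -0.304, 2.758]
wrist_force: [0.5, 0.3, -1.0]
finger_gap: 61.2
finger_force: 0.0
```

```bash
python3 - <<'E'
from h import *
s=manip.read_state(); print(s["clock"],s["joints"],s["eef_pos"],s["eef_rot"],s["finger_gap"])
delta(jw([95,-7,128]+108*AX),boltR(.546))
delta(jw([95,-7,128]+8*AX),boltR(.546))
E
```

```text
8.6 [-0.4248797   0.53942578  1.28494142  0.52848271  1.63480505 -1.57949218] [ 595.64471083 -189.86738258  374.86409049] [ 2.60134987 -0.3042364   2.75839976] 61.20318810302173
turn [ 0.    -0.004  0.002] rows 0.020699107046448957  shift [-0.093 -0.133  0.221]  tcp [ 596.1 -190.1  363.9]
turn [ 0.    -0.004  0.002] rows 0.020699107046448957  shift [-0.093 -0.133  2.721]  tcp [ 591.7 -132.9  282. ]
```

Emit:
step_arm --increments '[[[0,-0.004,0,-0.09,-0.13,0.2,-0.3],[0,0,0,0,0,0.6,-0.3],[0,0,0,0,0,0.6,-0.3],[0,0,0,0,0,0.3,-0.3],[0,0,0,0,0,0,-0.3]]]'

```text
clock: 9.1
eef_pos: [593.4, -155.4, 315.8]
eef_rot: [2.603, -0.302, 2.753]
wrist_force: [-0.2, 0.7, 0.1]
finger_gap: 61.1
finger_force: 0.0
```

```bash
python3 - <<'E'
from h import *
s=manip.read_state(); print(s["wrist_force"])
delta(jw([95,-7,128]+8*AX),boltR(.546))
for n in("scene",):
    c=cam(n); cv2.imwrite(f"pics/{n}3.png",cv2.resize(c["frame"][140:280,220:400,::-1],None,fx=4.2,fy=4.2,interpolation=cv2.INTER_CUBIC))
E
```

```text
[-0.15245763  0.65332911  0.12005348]
turn [ 0.     0.002 -0.002] rows 0.015204605559206382  shift [-0.013 -0.018  1.017]  tcp [ 591.7 -132.9  282. ]
```

View pics/scene3.png

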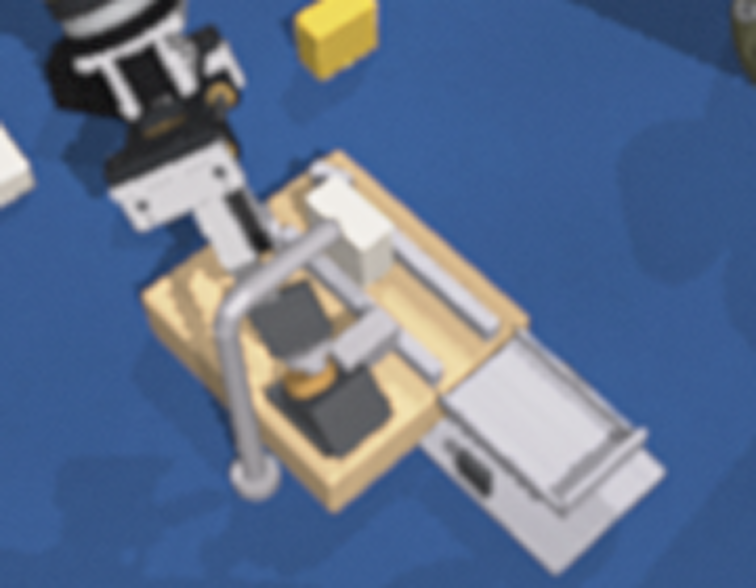

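The block stands in the lane at crop (355,225). The gripper is coming in along the bolt's axis, under the spout tip at (330,235), with the dark wing at (290,320). Advancing the last 40 mm.

Emit:
step_arm --increments '[[[0,0,0,-0.01,-0.02,0.4,-0.3],[0,0,0,0,0,0.4,-0.3],[0,0,0,0,0,0.2,-0.3],[0,0,0,0,0,0,-0.3]]]' --newtons 20

```text
clock: 9.55
eef_pos: [592.0, -134.0, 284.3]
eef_rot: [2.603, -0.299, 2.754]
wrist_force: [-0.6, -0.1, -0.0]
finger_gap: 60.7
finger_force: 0.0
```

Clear, so I'll close on the wing.

Emit:
step_arm --increments '[[[0,0,0,0,0.01,0.03,0],[0,0,0,0,0,0,0.4],[0,0,0,0,0,0,1],[0,0,0,0,0,0,1],[0,0,0,0,0,0,1]]]' --newtons 20

```text
clock: 10.05
eef_pos: [592.1, -133.1, 283.8]
eef_rot: [2.602, -0.299, 2.755]
wrist_force: [0.1, -0.2, 0.7]
finger_gap: 24.5
finger_force: 0.0
```

```bash
python3 - <<'E'
from h import *
s=manip.read_state(); print(s["finger_gap"],s["finger_force"],s["wrist_force"],s["moment"],s["joints"])
delta(jw([95,-7,128]+8*AX),boltR(.546)); delta(jw([95,-7,128]+8*AX),boltR(1.90))
E
```

```text
24.46947487725256 0.0 [ 0.10734247 -0.17268298  0.68531682] [-0.21883981 -0.17670119 -0.04767518] [-0.34349675  0.58495274  1.43858529  0.55875377  1.41819165 -1.6167833 ]
turn [0.    0.005 0.001] rows 0.02658264612512315  shift [-0.003 -0.021  0.04 ]  tcp [ 591.7 -132.9  282. ]
turn [0.004 0.004 1.725] rows 9.038225645734265  shift [-0.021 -0.001  0.04 ]  tcp [ 591.7 -132.9  282. ]
```

Emit:
step_arm --increments '[[[0,0,0,0,0,0,1],[0,0,0,0,0,0,1],[0,0,0,0,0,0,1],[0,0,0,0,0,0,1]]]' --newtons 20

```text
clock: 10.45
eef_pos: [592.0, -133.2, 283.5]
eef_rot: [2.603, -0.299, 2.755]
wrist_force: [-2.2, -3.7, -0.3]
finger_gap: 14.0
finger_force: 19.9
```

The gap is 14, so the wing is held squarely. Turning clockwise.

Emit:
step_arm --increments '[[[0,0,0.1,0,0,0,1],[0,0,0.16,0,0,0,1],[0,0,0.16,0,0,0,1],[0,0,0.16,0,0,0,1],[0,0,0.16,0,0,0,1]]]' --newtons 30

```text
clock: 10.95
eef_pos: [591.7, -133.5, 283.3]
eef_rot: [2.852, -0.543, 2.166]
wrist_force: [-6.3, -7.0, -0.0]
finger_gap: 13.9
finger_force: 29.9
```

```bash
python3 - <<'E'
from h import *
s=manip.read_state(); print(s["finger_gap"],s["finger_force"],s["wrist_force"],s["moment"],s["joints"])
delta(jw([95,-7,128]+8*AX),boltR(1.90))
E
```

```text
13.940460945599943 29.858517050743103 [-6.26295874 -6.97239345 -0.04303172] [-1.49300562  0.79789392  0.8813599 ] [-0.34408674  0.58520278  1.43927467  0.55699194  1.4186403  -1.03054262]
turn [0.002 0.003 0.978] rows 5.123233274987472  shift [-0.005  0.003  0.036]  tcp [ 591.7 -132.9  282. ]
```

Emit:
step_arm --increments '[[[0,0,0.16,0,0,0,1],[0,0,0.16,0,0,0,1],[0,0,0.16,0,0,0,1],[0,0,0.16,0,0,0,1],[0,0,0.16,0,0,0,1]]]'

```text
clock: 11.45
eef_pos: [591.4, -133.7, 283.2]
eef_rot: [-3.011, -0.596, 1.417]
wrist_force: [-12.7, -9.4, 2.8]
finger_gap: 13.8
finger_force: 29.9
```

Emit:
step_arm --increments '[[[0,0,0.16,0,0,0,1],[0,0,0.018,0,0,0,1],[0,0,0,0,0,0,1],[0,0,0,0,0,0,1]]]'

```text
clock: 11.85
eef_pos: [591.3, -133.7, 283.2]
eef_rot: [-2.922, -0.573, 1.257]
wrist_force: [-14.1, -9.1, 4.3]
finger_gap: 13.8
finger_force: 29.9
```

```bash
python3 - <<'E'
from h import *
s=manip.read_state(); print(s["finger_gap"],s["finger_force"],s["wrist_force"],s["moment"],s["joints"])
delta(jw([95,-7,128]+8*AX),boltR(1.90))
for n in("top","scene"):
    c=cam(n); P=cloud(c); L=RJ.inv().apply((P-T0).reshape(-1,3))
    m=(abs(L[:,2]-70)<5)&(abs(L[:,1]-30)<38)&(L[:,0]>-40)&(L[:,0]<45)
    q=L[m]; g=q[q[:,0]>2]; f=q[q[:,0]<2]
    print(n,len(g),len(f),"guide x",np.percentile(g[:,0],[2,10,50,90,98]).round(1),"fence",np.percentile(f[:,0],[2,10,50,90,98]).round(1))
E
```

```text
13.79770903317946 29.905145466327667 [-14.09091868  -9.14268435   4.2749383 ] [-1.46672088  2.173901    1.5572857 ] [-0.34447155  0.58489389  1.44005874  0.55596838  1.42058353 -0.26738842]
turn [0.    0.003 0.006] rows 0.03342865640184142  shift [0.002 0.013 0.035]  tcp [ 591.7 -132.9  282. ]
top 120 118 guide x [17.  17.7 22.3 27.2 28.2] fence [-26.7 -25.8 -20.7 -16.2 -15.1]
scene 71 106 guide x [14.1 15.5 20.6 26.2 37.7] fence [-29.9 -28.5 -22.  -17.6 -17.2]
```

```bash
cat > g.py <<'E'
from h import *
import pickle
def meas(c,yr):
    P=cloud(c); L=RJ.inv().apply((P-T0).reshape(-1,3)); out=[]
    for a,b in((2,45),(-45,2)):
        m=(abs(L[:,2]-70)<3)&(L[:,1]>yr[0])&(L[:,1]<yr[1])&(L[:,0]>a)&(L[:,0]<b)
        x,y=L[m][:,0],L[m][:,1]; k=abs(x-np.median(x))<9; out.append((x[k].mean(),np.polyfit(y[k],x[k],1)[0],k.sum()))
    return out[0][0]-out[1][0]-12, np.round(out,3).tolist()
E
python3 - <<'E'
from g import *
for n in("top","scene"):
    yr=(-8,66) if n=="top" else (0,66)
    print(n,"before",meas(pickle.load(open(n+".pkl","rb")),yr))
    for i in range(3): print("now",meas(cam(n),yr))
E
```

```text
top before (np.float64(40.365128453049294), [[31.444, 0.018, 101.0], [-20.922, 0.004, 101.0]])
now (np.float64(31.536291873885382), [[22.476, -0.016, 101.0], [-21.06, 0.01, 107.0]])
now (np.float64(31.673437215283656), [[22.651, 0.001, 104.0], [-21.023, 0.001, 111.0]])
now (np.float64(31.62250096809582), [[22.587, 0.0, 102.0], [-21.036, 0.002, 105.0]])
scene before (np.float64(40.611057455405216), [[29.428, 0.022, 36.0], [-23.183, -0.01, 72.0]])
now (np.float64(31.07070507197102), [[19.67, 0.066, 38.0], [-23.401, -0.015, 76.0]])
now (np.float64(30.756199140589175), [[19.615, 0.022, 42.0], [-23.141, 0.011, 80.0]])
now (np.float64(31.8214337152814), [[20.523, 0.001, 39.0], [-23.298, 0.009, 76.0]])
```

Both cameras agree: the lane is about 31.6 mm wide, so the play is about 1.6 mm. Releasing and backing out along the axis.

Emit:
step_arm --increments '[[[0,0,0,0,0,0,0.5],[0,0,0,0,0,0,0.3],[0,0,0,0,0,0,0.3],[0,0,0,0,0,-0.4,0.3],[0,0,0,0,0,-0.8,0.3]]]'

```text
clock: 12.75
eef_pos: [594.0, -159.7, 321.7]
eef_rot: [-2.922, -0.575, 1.258]
wrist_force: [0.3, -0.9, -0.0]
finger_gap: 32.8
finger_force: 0.0
```

Emit:
step_arm --increments '[[[0,0,0,0,0,-1,0.3],[0,0,0,0,0,-1,0.3],[0,0,0,0,0,-0.5,-0.5],[0,0,0,0,0,0,-0.5]]]'

```text
clock: 13.15
eef_pos: [597.9, -218.6, 407.3]
eef_rot: [-2.931, -0.574, 1.26]
wrist_force: [0.8, 0.4, -0.2]
finger_gap: 45.1
finger_force: 0.0
```

```bash
python3 - <<'E'
from g import *
s=manip.read_state(); print(s["clock"],s["joints"],s["eef_pos"],s["finger_gap"])
for n in("top","top","scene"):
    c=cam(n); print(n,meas(c,(-8,66) if n=="top" else (0,66)))
    P=cloud(c); L=RJ.inv().apply((P-T0).reshape(-1,3)).reshape(P.shape)
    m=(abs(L[...,2]-105)<6)&(abs(L[...,0])<30)&(abs(L[...,1]+50)<60)&(c["frame"].min(-1)>120)
    print("block",m.sum(), cv2.minAreaRect(L[m][:,:2].astype(np.float32)) if m.sum()>9 else 0, L[m].mean(0))
cur=(s["eef_pos"],Ro.from_euler("xyz",s["eef_rot"]))
pos,R=delta(jw([0,-51,94+100]),down(TH)); wrist(pos,R)
pos,R=delta(jw([0,-51,94+100]),down(TH+np.pi)); wrist(pos,R)
print((cur[1].inv().apply(pos-cur[0])/40).round(3))
E
```

```text
13.15 [-0.46350046  0.5439935   1.20195919  0.5214531   1.71085031 -0.22423986] [ 597.94216264 -218.55164563  407.25135145] 45.06848317115897
top (np.float64(31.717159688477814), [[22.594, 0.007, 105.0], [-21.123, -0.005, 101.0]])
block 253 ((1.8673629760742188, -51.248931884765625), (59.62593460083008, 30.328630447387695), 89.40193176269531) [  1.80706647 -51.14591344 104.54062115]
top (np.float64(31.665946715304088), [[22.668, 0.003, 100.0], [-20.998, 0.006, 108.0]])
block 252 ((1.788956642150879, -51.30537414550781), (59.85054016113281, 29.725749969482422), 89.41936492919922) [  1.87095765 -51.2656272  104.46190749]
scene (np.float64(31.46973095239514), [[20.059, 0.05, 45.0], [-23.41, 0.01, 75.0]])
block 187 ((0.16733646392822266, -51.830650329589844), (30.696491241455078, 61.9167594909668), 0.6476830244064331) [ -0.16981409 -50.08564256 105.51342222]
turn [-0.671 -0.485  1.535] rows 9.13601362073507  shift [-2.374 -3.699  0.735]  tcp [492.2 -76.5 374. ]
j1 -0.15 j4 -0.00 j5 1.24 j6 1.34
turn [ 0.529 -0.732 -2.328] rows 13.0796784228533  shift [2.374 3.699 0.735]  tcp [492.2 -76.5 374. ]
j1 -0.15 j4 0.00 j5 1.24 j6 -1.80
[ 1.709 -3.088  2.802]
```

Emit:
step_arm --increments '[[[-0.0671,-0.0485,0.1535,0,0,0,-0.7],[-0.0671,-0.0485,0.1535,0,0,0,-0.7],[-0.0671,-0.0485,0.1535,0,0,0,-0.7],[-0.0671,-0.0485,0.1535,0,0,0,-0.7],[-0.0671,-0.0485,0.1535,0,0,0,-0.7]]]'

```text
clock: 13.8
eef_pos: [598.1, -216.6, 403.4]
eef_rot: [-2.946, -0.253, 0.654]
wrist_force: [0.5, -0.1, -0.1]
finger_gap: 79.8
finger_force: 0.0
```

Emit:
step_arm --increments '[[[-0.0671,-0.0485,0.1535,0,0,0,-0.7],[-0.0671,-0.0485,0.1535,0,0,0,-0.7],[-0.0671,-0.0485,0.1535,0,0,0,-0.7],[-0.0671,-0.0485,0.1535,0,0,0,-0.7],[-0.0671,-0.0485,0.1535,0,0,0,-0.7]]]'

```text
clock: 14.3
eef_pos: [598.1, -216.5, 403.4]
eef_rot: [3.14, 0.001, 0.072]
wrist_force: [-0.6, -0.3, 0.2]
finger_gap: 79.9
finger_force: 0.0
```

Emit:
step_arm --increments '[[[0,0,0,-0.47,-0.74,0.1,-0.7],[0,0,0,-0.47,-0.74,0.1,-0.7],[0,0,0,-0.47,-0.74,0.1,-0.7],[0,0,0,-0.47,-0.74,0.1,-0.7],[0,0,0,-0.47,-0.74,0.1,-0.7]]]'

```text
clock: 14.8
eef_pos: [491.9, -75.2, 383.1]
eef_rot: [-3.142, 0.0, 0.077]
wrist_force: [1.0, 0.7, 0.5]
finger_gap: 79.9
finger_force: 0.0
```

Emit:
step_arm --increments '[[[0,0,0,0,0,0,-0.7],[0,0,0,0,0,0,-0.7]]]'

```text
clock: 15.0
eef_pos: [493.0, -76.1, 384.1]
eef_rot: [3.141, -0.001, 0.077]
wrist_force: [-0.0, -0.6, 0.7]
finger_gap: 80.0
finger_force: 0.0
```

```bash
python3 - <<'E'
from h import *
s=manip.read_state(); print(s["clock"],s["eef_pos"],s["eef_rot"],s["finger_gap"])
delta(jw([0.5,-51.3,94]),down(TH))
E
```

```text
15.0 [493.00084577 -76.14591979 384.07621649] [ 3.14114654e+00 -7.38215569e-04  7.73296490e-02] 80.03922767760493
turn [ 0.001 -0.001  0.002] rows 0.010570535049368944  shift [-0.009  0.014  2.752]  tcp [492.7 -76.7 274. ]
```

I'll push the block from behind with shut fingers, so nothing is in front of it when the tray tips.

Emit:
step_arm --increments '[[[0,0,0,0,0.5,0,1],[0,0,0,0,0.5,0,1],[0,0,0,0,0.4,0,1],[0,0,0,0,0,0,1],[0,0,0,0,0,0,1]]]' --newtons 20

```text
clock: 15.5
eef_pos: [497.5, -133.0, 384.3]
eef_rot: [3.141, -0.001, 0.074]
wrist_force: [-0.2, 0.3, 0.6]
finger_gap: 43.3
finger_force: 0.0
```

Emit:
step_arm --increments '[[[0,0,0,0,0,0.9,1],[0,0,0,0,0,0.9,1],[0,0,0,0,0,0.6,1],[0,0,0,0,0,0.3,1],[0,0,0,0,0,0.1,1]]]'

```text
clock: 16.0
eef_pos: [497.6, -132.5, 272.0]
eef_rot: [3.141, -0.0, 0.076]
wrist_force: [0.7, -0.3, 0.7]
finger_gap: 3.9
finger_force: 0.0
```

```bash
python3 - <<'E'
from h import *
s=manip.read_state(); print(s["clock"],s["eef_pos"],s["eef_rot"],s["finger_gap"],s["wrist_force"],RJ.inv().apply(s["eef_pos"]-T0))
delta(jw([-0.2,-106,92]),down(TH))
c=cam("scene"); cv2.imwrite("pics/scene4.png",cv2.resize(c["frame"][140:280,220:400,::-1],None,fx=4.2,fy=4.2,interpolation=cv2.INTER_CUBIC))
E
```

```text
16.0 [ 497.61873552 -132.47271334  271.98645697] [ 3.14148074e+00 -2.83027535e-04  7.57475496e-02] 3.9495723139346657 [ 0.68064304 -0.25458367  0.68600156] [   1.17732659 -107.27175579  271.98645697]
turn [ 0. -0. -0.] rows 0.0026375683078015736  shift [-0.034 -0.032 -0.   ]  tcp [ 496.1 -131.3  272. ]
```

View pics/scene4.png

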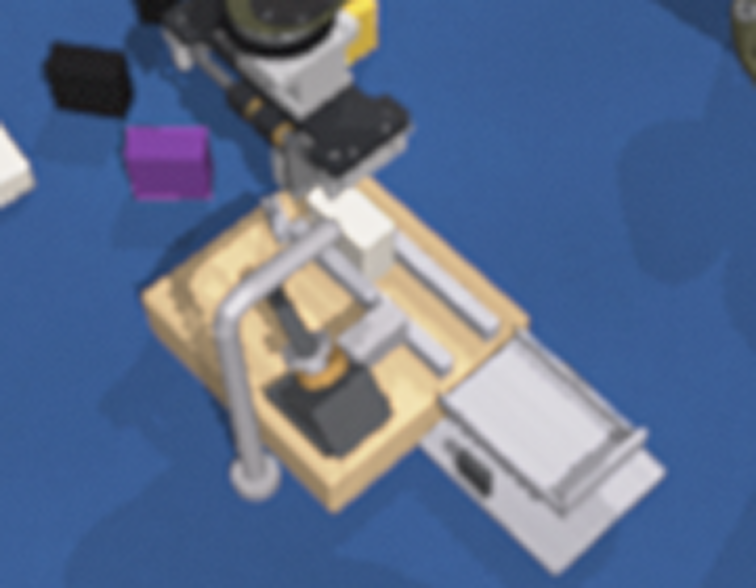

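The bolt's wing has turned to crop (300,330) and the guide is closed in. The shut fingers stand behind the block at (310,170). Pushing along the lane.

Emit:
step_arm --increments '[[[0,0,0,-0.03,-0.15,0,1],[0,0,0,0,-0.15,0,1],[0,0,0,0,-0.15,0,1],[0,0,0,0,-0.2,0,1],[0,0,0,0,-0.2,0,1]]]'

```text
clock: 16.55
eef_pos: [493.8, -98.4, 273.1]
eef_rot: [3.14, -0.002, 0.075]
wrist_force: [0.2, -2.5, 1.5]
finger_gap: 0.9
finger_force: 0.9
```

Emit:
step_arm --increments '[[[0,0,0,0,-0.2,0,1],[0,0,0,0,-0.2,0,1],[0,0,0,0,-0.2,0,1],[0,0,0,0,-0.2,0,1],[0,0,0,0,-0.2,0,1]]]'

```text
clock: 17.05
eef_pos: [490.8, -58.6, 272.7]
eef_rot: [3.141, -0.002, 0.075]
wrist_force: [0.5, -2.3, 2.0]
finger_gap: 0.2
finger_force: 1.0
```

Emit:
step_arm --increments '[[[0,0,0,0,-0.2,0,1],[0,0,0,0,-0.2,0,1],[0,0,0,0,-0.2,0,1],[0,0,0,0,-0.2,0,1],[0,0,0,0,-0.1,0,1]]]'

```text
clock: 17.55
eef_pos: [488.0, -22.5, 272.6]
eef_rot: [3.141, -0.001, 0.076]
wrist_force: [-0.1, -1.6, 2.1]
finger_gap: 0.5
finger_force: 0.9
```

```bash
cat >> g.py <<'E'
def rep():
    s=manip.read_state(); print(s["clock"],RJ.inv().apply(s["eef_pos"]-T0).round(1),s["eef_rot"].round(3),s["finger_gap"],s["wrist_force"].round(1))
    for n in("top","scene"):
        c=cam(n); P=cloud(c); L=RJ.inv().apply((P-T0).reshape(-1,3)).reshape(P.shape)
        m=(L[...,2]>85)&(L[...,2]<112)&(abs(L[...,0])<26)&(L[...,1]>-90)&(L[...,1]<200)&(c["frame"].min(-1)>150)&(np.ptp(c["frame"].astype(int),axis=-1)>5)
        if m.sum()>9: print("block",n,m.sum(),cv2.minAreaRect(L[m][:,:2].astype(np.float32)),np.percentile(L[m],[3,50,97],axis=0).round(1).tolist())
        m=(abs(L[...,0])<25)&(L[...,1]>95)&(L[...,1]<180)&(L[...,2]<52); 
        if m.sum()>9: print("tray slope",np.polyfit(L[m][:,1],L[m][:,2],1),m.sum())
        cv2.imwrite(f"pics/{n}_{s['clock']:.2f}.png",cv2.resize(c["frame"][140:280,220:400,::-1],None,fx=4.2,fy=4.2,interpolation=cv2.INTER_CUBIC))
E
python3 -c "
from g import *
rep()"
```

```text
17.55 [ -0.    3.1 272.6] [ 3.141e+00 -1.000e-03  7.600e-02] 0.4917644573926912 [-0.1 -1.6  2.1]
tray slope [1.50792322e-03 4.73436862e+01] 457
block scene 173 ((3.9227352142333984, 47.28871536254883), (30.96697235107422, 57.808929443359375), 13.346566200256348) [[-12.4, 19.5, 90.9], [5.8, 55.1, 105.2], [14.2, 74.0, 109.2]]
tray slope [9.63407771e-03 4.49775308e+01] 473
```

The block is at about y = 47 in the lane, pushed with only about 2 N. Continuing onto the tray.

Emit:
step_arm --increments '[[[0,0,0,0,-0.15,0,1],[0,0,0,0,-0.15,0,1],[0,0,0,0,-0.15,0,1],[0,0,0,0,-0.15,0,1],[0,0,0,0,-0.15,0,1]]]'

```text
clock: 18.15
eef_pos: [485.8, 7.1, 272.6]
eef_rot: [3.141, -0.002, 0.075]
wrist_force: [0.3, -0.3, 0.3]
finger_gap: 0.3
finger_force: 0.4
```

Emit:
step_arm --increments '[[[0,0,0,0,-0.15,0,1],[0,0,0,0,-0.15,0,1],[0,0,0,0,-0.15,0,1],[0,0,0,0,-0.15,0,1],[0,0,0,0,-0.15,0,1]]]'

```text
clock: 18.65
eef_pos: [483.5, 37.0, 272.6]
eef_rot: [3.141, -0.001, 0.075]
wrist_force: [0.2, -0.3, 0.1]
finger_gap: 0.7
finger_force: 0.4
```

Emit:
step_arm --increments '[[[0,0,0,0,-0.1,0,1],[0,0,0,0,-0.1,0,1],[0,0,0,0,-0.1,0,1],[0,0,0,0,-0.1,0,1],[0,0,0,0,0,0,1]]]'

```text
clock: 19.15
eef_pos: [482.4, 52.9, 272.6]
eef_rot: [3.141, -0.002, 0.076]
wrist_force: [0.1, -0.9, -1.2]
finger_gap: 0.7
finger_force: 0.1
```

```bash
python3 -c "
from g import *
rep()"; ls pics
```

```text
19.15 [  0.   78.7 272.6] [ 3.141e+00 -2.000e-03  7.600e-02] 0.6969544703079092 [ 0.1 -0.9 -1.2]
tray slope [-0.1234364  63.22581863] 25
block scene 147 ((6.34584903717041, 83.6135482788086), (29.525184631347656, 135.84523010253906), 5.614978313446045) [[-13.1, 34.5, 88.7], [5.9, 124.1, 102.7], [23.9, 150.0, 109.3]]
tray slope [ 0.04720582 36.45497158] 289
crop1.png
scene0.png
scene1.png
scene2.png
scene3.png
scene4.png
scene_17.55.png
scene_19.15.png
top0.png
top1.png
top2.png
top_17.55.png
top_19.15.png
```

Emit:
step_arm --increments '[[[0,0,0,0,-0.08,0,1],[0,0,0,0,-0.08,0,1],[0,0,0,0,-0.08,0,1],[0,0,0,0,-0.08,0,1],[0,0,0,0,0,0,1]]]'

```text
clock: 19.75
eef_pos: [481.4, 65.7, 272.5]
eef_rot: [3.141, -0.001, 0.076]
wrist_force: [0.1, -0.9, 0.7]
finger_gap: 0.2
finger_force: 0.0
```

```bash
python3 -c "
from g import *
rep()"; ls -t pics|head -2
```

```text
19.75 [  0.   91.5 272.5] [ 3.141e+00 -1.000e-03  7.600e-02] 0.18512524210084183 [ 0.1 -0.9  0.7]
tray slope [-0.27758574 82.45159709] 25
block scene 89 ((5.3496551513671875, 91.89856719970703), (29.825838088989258, 150.49545288085938), 4.980607986450195) [[-14.3, 25.1, 89.1], [9.3, 130.9, 99.9], [25.6, 164.0, 110.8]]
tray slope [1.47057071e-02 3.58463861e+01] 243
scene_19.75.png
top_19.75.png
```

View pics/scene_19.75.png

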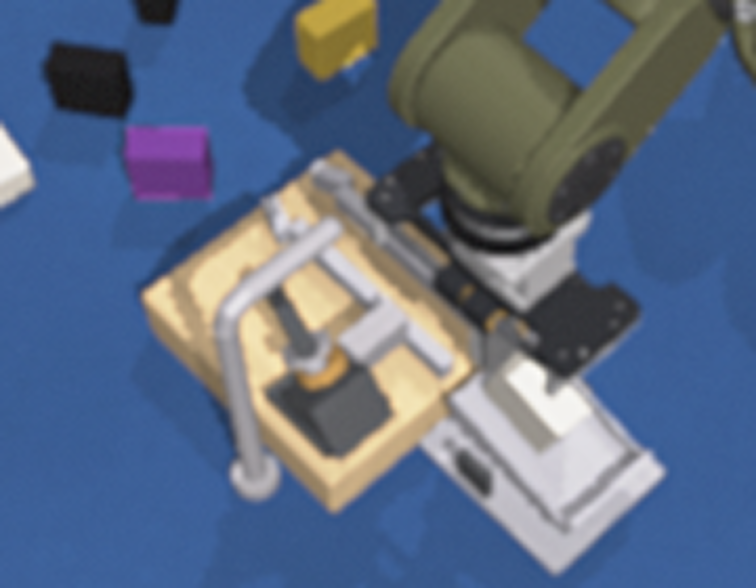

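The tray is tipped, with its far end down at crop (600,500). The block stands on it at (545,405), just ahead of the fingers. Backing off, then checking.

Emit:
step_arm --increments '[[[0,0,0,0,0.2,0,1],[0,0,0,0,0.3,0,1],[0,0,0,0,0.3,-0.5,1],[0,0,0,0,0,-1,1],[0,0,0,0,0,-1,1]]]'

```text
clock: 20.35
eef_pos: [483.6, 32.1, 373.6]
eef_rot: [3.141, -0.0, 0.074]
wrist_force: [0.1, 0.1, 0.3]
finger_gap: 0.4
finger_force: 0.0
```

Emit:
step_arm --increments '[[[0,0,0,0,0.8,-1,1],[0,0,0,-0.5,0.8,0,1],[0,0,0,-0.5,0.8,0,1],[0,0,0,-0.5,0.8,0,1],[0,0,0,0,0.8,0,1]]]'

```text
clock: 20.85
eef_pos: [433.9, -131.9, 412.1]
eef_rot: [3.141, -0.002, 0.074]
wrist_force: [0.8, 0.9, 0.6]
finger_gap: 0.4
finger_force: 0.0
```

Emit:
step_arm --increments '[[[0,0,0,0,0.8,0,1],[0,0,0,0,0.8,0,1],[0,0,0,0,0.8,0,1],[0,0,0,0,0.8,0,1],[0,0,0,0,0,0,1]]]'

```text
clock: 21.35
eef_pos: [444.7, -261.1, 411.3]
eef_rot: [3.141, -0.001, 0.072]
wrist_force: [-0.0, 0.3, -0.6]
finger_gap: 0.6
finger_force: 0.0
```

```bash
python3 - <<'E'
from g import *
s=manip.read_state(); print(s["clock"],s["eef_pos"],s["wrist_force"].round(1))
for n in("top","scene"):
    c=cam(n); print(n,meas(c,(-8,66) if n=="top" else (0,66)))
    P=cloud(c); L=RJ.inv().apply((P-T0).reshape(-1,3)).reshape(P.shape)
    m=(L[...,2]>75)&(L[...,2]<125)&(abs(L[...,0])<30)&(L[...,1]>85)&(L[...,1]<190)
    q=L[m]; A=np.c_[q[:,:2],np.ones(len(q))]; print("block top",len(q),np.percentile(q,[3,50,97],axis=0).round(1).tolist(),np.linalg.lstsq(A,q[:,2],rcond=None)[0].round(3),cv2.minAreaRect(q[:,:2].astype(np.float32)))
    cv2.imwrite(f"pics/{n}9.png",cv2.resize(c["frame"][140:280,220:400,::-1],None,fx=4.2,fy=4.2,interpolation=cv2.INTER_CUBIC))
E
```

```text
21.35 [ 444.67191279 -261.09860841  411.28429821] [-0.   0.3 -0.6]
top (np.float64(31.18935944436693), [[22.18, 0.002, 107.0], [-21.009, 0.002, 104.0]])
block top 272 [[-13.1, 88.0, 86.2], [1.0, 116.3, 102.4], [15.7, 145.2, 105.7]] [1.1700e-01 5.6000e-02 9.4597e+01] ((1.68560791015625, 117.65919494628906), (30.028358459472656, 60.18391799926758), 0.027886424213647842)
scene (np.float64(31.329529602750462), [[20.421, 0.026, 39.0], [-22.908, -0.023, 82.0]])
block top 308 [[-14.2, 89.4, 78.8], [4.3, 120.9, 103.1], [14.4, 146.9, 107.0]] [-3.74000e-01 -6.80000e-02  1.08399e+02] ((-0.2994861602783203, 117.0965347290039), (31.027259826660156, 61.509788513183594), 1.3251959085464478)
```

View pics/scene9.png

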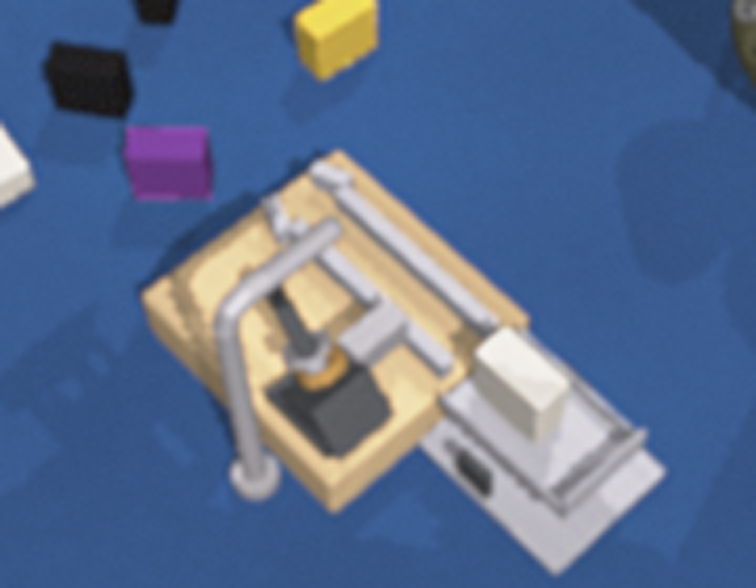

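The tray had tipped only while my push leaned on it. It has swung back level, with the block at about y = 117, which is 7 mm short of the pivot. I need to push about 30 mm further, so I'm going back behind the block.

```bash
python3 - <<'E'
from h import *
s=manip.read_state(); cur=(s["eef_pos"],Ro.from_euler("xyz",s["eef_rot"]))
delta(jw([0,64,232]),down(TH)); delta(jw([0,64,92]),down(TH))
E
```

```text
turn [ 0.    -0.001 -0.003] rows 0.01767238058034931  shift [ 1.525 -7.32  -0.014]  tcp [483.4  38.2 412. ]
turn [ 0.    -0.001 -0.003] rows 0.01767238058034931  shift [ 1.525 -7.32   3.486]  tcp [483.4  38.2 272. ]
```

Emit:
step_arm --increments '[[[0,0,-0.003,0,-0.8,0,1],[0,0,0,0,-0.82,0,1],[0,0,0,0,-0.8,0,1],[0,0,0,0,-0.8,0,1],[0,0,0,0.5,-0.8,0,1]]]'

```text
clock: 21.95
eef_pos: [451.5, -93.9, 412.2]
eef_rot: [3.141, -0.002, 0.078]
wrist_force: [0.1, -0.1, 0.3]
finger_gap: 0.2
finger_force: 0.0
```

Emit:
step_arm --increments '[[[0,0,0,0.5,-0.8,0,1],[0,0,0,0.5,-0.8,0,1],[0,0,0,0.025,-0.8,0,1],[0,0,0,0,-0.5,0,1],[0,0,0,0,-0.4,0,1]]]'

```text
clock: 22.45
eef_pos: [482.9, 41.0, 411.7]
eef_rot: [3.141, -0.002, 0.08]
wrist_force: [-0.1, 0.5, 0.5]
finger_gap: 0.4
finger_force: 0.0
```

Emit:
step_arm --increments '[[[0,0,0,0,0,0.9,1],[0,0,0,0,0,0.9,1],[0,0,0,0,0,0.9,1],[0,0,0,0,0,0.6,1],[0,0,0,0,0,0.15,1]]]'

```text
clock: 22.95
eef_pos: [482.8, 39.5, 271.6]
eef_rot: [3.141, 0.002, 0.078]
wrist_force: [-0.3, 0.0, 0.8]
finger_gap: 0.5
finger_force: 0.0
```

```bash
python3 - <<'E'
from h import *
s=manip.read_state(); print(RJ.inv().apply(s["eef_pos"]-T0),s["eef_rot"],s["wrist_force"])
E
```

```text
[ -0.50090881  65.33990239 271.59765454] [3.14123384e+00 2.29215685e-03 7.84781009e-02] [-0.34835667  0.04111227  0.77061427]
```

Emit:
step_arm --increments '[[[0,0,0,0,-0.1,0,1],[0,0,0,0,-0.1,0,1],[0,0,0,0,-0.1,0,1],[0,0,0,0,-0.1,0,1],[0,0,0,0,-0.1,0,1]]]'

```text
clock: 23.45
eef_pos: [482.3, 59.4, 274.3]
eef_rot: [3.141, -0.003, 0.078]
wrist_force: [-0.1, -0.9, 1.5]
finger_gap: 0.2
finger_force: 0.7
```

Emit:
step_arm --increments '[[[0,0,0,0,-0.1,0,1],[0,0,0,0,-0.1,0,1],[0,0,0,0,-0.1,0,1],[0,0,0,0,-0.1,0,1],[0,0,0,0,-0.1,0,1]]]'

```text
clock: 23.95
eef_pos: [480.6, 79.3, 273.5]
eef_rot: [3.141, -0.001, 0.078]
wrist_force: [1.0, 0.7, -0.3]
finger_gap: 0.3
finger_force: 0.2
```

Emit:
step_arm --increments '[[[0,0,0,0,-0.1,0,1],[0,0,0,0,-0.1,0,1],[0,0,0,0,-0.1,0,1],[0,0,0,0,-0.1,0,1],[0,0,0,0,0,0,1]]]'

```text
clock: 24.45
eef_pos: [479.4, 95.3, 273.6]
eef_rot: [3.141, -0.002, 0.078]
wrist_force: [0.3, -0.2, 0.6]
finger_gap: 0.4
finger_force: 0.0
```

Emit:
step_arm --increments '[[[0,0,0,0,0.1,0,1],[0,0,0,0,0.2,0,1],[0,0,0,0,0.2,0,1],[0,0,0,0,0.3,0,1],[0,0,0,0,0,0,1]]]'

```text
clock: 24.95
eef_pos: [482.1, 61.5, 273.6]
eef_rot: [3.141, -0.002, 0.076]
wrist_force: [-0.1, -0.3, 0.4]
finger_gap: 0.1
finger_force: 0.0
```

```bash
cat >> g.py <<'E'
def chk(tag):
    s=manip.read_state(); print(s["clock"],RJ.inv().apply(s["eef_pos"]-T0).round(1),s["wrist_force"].round(1))
    for n in("top","scene"):
        c=cam(n); print(n,meas(c,(-8,66) if n=="top" else (0,55)))
        P=cloud(c); L=RJ.inv().apply((P-T0).reshape(-1,3)).reshape(P.shape)
        m=(L[...,2]>82)&(L[...,2]<112)&(abs(L[...,0])<30)&(L[...,1]>108)&(L[...,1]<200)&(c["frame"].min(-1)>150)
        q=L[m]
        if len(q)>20: print("block top",len(q),np.percentile(q,[3,50,97],axis=0).round(1).tolist(),np.polyfit(q[:,1],q[:,2],1).round(3))
        m=(L[...,2]<60)&(abs(L[...,0])<28)&(L[...,1]>168)&(L[...,1]<186); print("tray far z",np.median(L[m][:,2]) if m.sum() else 0,m.sum())
        cv2.imwrite(f"pics/{n}{tag}.png",cv2.resize(c["frame"][140:280,220:400,::-1],None,fx=4.2,fy=4.2,interpolation=cv2.INTER_CUBIC))
E
python3 -c "
from g import *
chk('A')"
```

```text
24.95 [  0.4  87.3 273.6] [-0.1 -0.3  0.4]
top (np.float64(35.52602562865805), [[24.334, 0.366, 5.0], [-23.192, -0.058, 19.0]])
tray far z 34.76525597565182 7
scene (np.float64(27.65724374957768), [[20.461, 0.077, 27.0], [-19.196, 0.188, 6.0]])
block top 234 [[-14.6, 139.4, 84.4], [1.8, 166.7, 93.4], [13.7, 192.2, 101.6]] [ -0.265 137.372]
tray far z 33.67278690522971 82
```

The tray stays tipped with the finger 34 mm back from the block. Retreating and checking.

Emit:
step_arm --increments '[[[0,0,0,0,0.2,-0.5,1],[0,0,0,0,0,-1,1],[0,0,0,0,0,-1,1],[0,0,0,0,0.5,-0.8,1],[0,0,0,-0.5,0.8,0,1]]]'

```text
clock: 25.55
eef_pos: [467.2, 2.1, 409.7]
eef_rot: [3.14, -0.008, 0.08]
wrist_force: [0.4, -0.2, -0.7]
finger_gap: 0.4
finger_force: 0.0
```

Emit:
step_arm --increments '[[[0,0,0,-0.5,0.8,0,1],[0,0,0,-0.5,0.8,0,1],[0,0,0,0,0.8,0,1],[0,0,0,0,0.8,0,1],[0,0,0,0,0.8,0,1]]]'

```text
clock: 26.05
eef_pos: [438.8, -162.0, 405.9]
eef_rot: [3.141, -0.002, 0.078]
wrist_force: [0.6, 0.3, -0.3]
finger_gap: 0.4
finger_force: 0.0
```

Emit:
step_arm --increments '[[[0,0,0,0,0.8,0,1],[0,0,0,0,0.8,0,1],[0,0,0,0,0.4,0,1],[0,0,0,0,0,0,1],[0,0,0,0,0,0,1]]]'

```text
clock: 26.55
eef_pos: [445.2, -240.0, 405.6]
eef_rot: [3.141, -0.001, 0.078]
wrist_force: [-0.1, 0.5, -0.2]
finger_gap: 0.8
finger_force: 0.0
```

```bash
python3 -c "
from g import *
chk('B')"
```

```text
26.55 [ -59.2 -210.5  405.6] [-0.1  0.5 -0.2]
top (np.float64(31.701797101784393), [[22.762, -0.0, 101.0], [-20.94, 0.007, 104.0]])
block top 223 [[-12.7, 139.6, 84.0], [1.5, 165.6, 93.4], [15.3, 193.9, 102.0]] [ -0.287 140.984]
tray far z 33.066917341195555 46
scene (np.float64(31.21783812287095), [[20.223, 0.026, 30.0], [-22.995, -0.01, 60.0]])
block top 250 [[-14.5, 139.1, 84.4], [1.2, 165.5, 93.9], [14.1, 192.5, 103.5]] [ -0.29  142.016]
tray far z 32.96023522921245 79
```

View pics/sceneB.png

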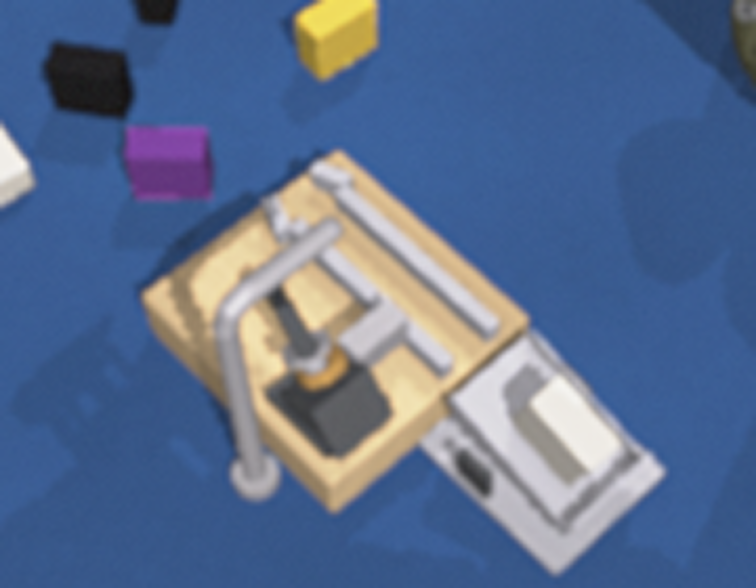

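The tray is fully tipped (slope about 0.29). The block stands on it at crop (565,430), about 20 mm past the pivot. The guide still leaves about 1.5 mm of play, and the arm is clear of everything. Handing in.

```bash
python3 -c "
from cell import workorder
print(workorder.sign_off())"
```

```text
the job is handed in; nothing more can be done
None
```

The job is handed in: at the last check the block stood upright about 20 mm past the pivot on the tipped tray (about 0.29 rad), with about 1.5 mm of guide play and the arm clear; no verdict came back. My first push stopped short and the tray swung back level, so I pushed the block further to tip it.

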